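# Wipe the broken tagine's shards off the plank into the tray

### The job

Draw the scraper out of the dish rack, lay it down flat on the red pot holder clear of the rack, and let go. Then take it by its wooden handle and, holding it only by that, wipe all four terracotta shards off the free end of the plank into the tray below, without touching the shards with the gripper or arm and without disturbing the mug, the spare knob and the salt jar. Finally lay the scraper flat with its block back on the pot holder, clear of the rack, and let go.

Things in the scene. Friction and masses are not known exactly. Their poses are not given: they have to be found in the camera images.
- plank: fixed walnut plank on two tiled piers, 220 mm wide (x), running along its y axis; flat top 75 mm above the worktop. Origin on the worktop (z = 0) under the plank's centreline; the plank runs from y = -270 mm (the bare free end, to be wiped, over the tray) to y = +570 mm. Underside 50 mm above the worktop
- plank_end (a point): middle of the plank's free-end edge, on its top surface
- tray: fixed aluminium catch tray on the worktop under the plank's free end, 280 (x) x 180 (y) mm, 45 mm high, walls 4 mm; its edge reaches about 20 mm under the plank. Origin at the centre of its underside
- potholder: fixed red hard silicone pot holder square, 180 x 180 x 5 mm, flat on the plank between the rack and the shards. Origin at the centre of its underside; its top is 5 mm higher
- rack: fixed steel dish rack on the plank, 170 (x) x 160 (y) mm, four saucers standing in it to 180 mm above the plank. Under its saucer deck is a bay (free height 5 to 56 mm above the plank, 150 mm wide in x, open at the front). Origin at the centre of its underside; the open front is at y = -80 mm, facing the pot holder
- scraper: loose scraper, 200 mm long, 0.14 to 0.24 kg, lying flat: a yellow cross block, a wire bow behind it, then a pale wooden handle along +y with a small foot under its end. Origin at the centre of the block's underside, z up, x along the block. At the start the block lies on the pot holder and the handle in the rack's bay, under the saucers
- scraper_block (a point): centre of the scraper's yellow block, 130 (x) x 30 (y) x 36 (z) mm, 18 mm above its underside. The space inside the steel bow behind it, 90 mm wide and 45 mm deep, is free for a finger; the bow's wire is 8 mm thick, 18 to 26 mm above the underside
- scraper_grip (a point): centre of the wooden handle, 130 mm behind the block's centre and 23 mm above the underside; the handle is 24 mm wide (x), 26 mm high (10 to 36 mm above the underside) and runs from 75 to 185 mm behind the block's centre
- scraper_tail (a point): rear end of the wooden handle, 185 mm behind the block's centre
- chip0: terracotta shard, about 60 x 38 mm (reaching 36 mm at most from its centre), 12 mm thick, 25 to 50 g, lying flat on the plank beyond the pot holder, within 70 mm of the plank's centreline. Origin at its underside, near its middle
- chip1: terracotta shard, about 60 x 38 mm (reaching 36 mm at most from its centre), 12 mm thick, 25 to 50 g, lying flat on the plank beyond the pot holder, within 70 mm of the plank's centreline. Origin at its underside, near its middle
- chip2: terracotta shard, about 60 x 38 mm (reaching 36 mm at most from its centre), 12 mm thick, 25 to 50 g, lying flat on the plank beyond the pot holder, within 70 mm of the plank's centreline. Origin at its underside, near its middle
- chip3: terracotta shard, about 60 x 38 mm (reaching 36 mm at most from its centre), 12 mm thick, 25 to 50 g, lying flat on the plank beyond the pot holder, within 70 mm of the plank's centreline. Origin at its underside, near its middle
- mug: loose blue enamel mug, 76 mm across, 80 mm high, on the worktop beyond the plank (bystander). Origin at the centre of its underside
- knob: loose spare terracotta tagine knob, 56 mm across, 66 mm high, on the worktop beyond the plank (bystander). Origin at the centre of its underside
- salt: loose glass salt jar, 80 mm across, 100 mm high, on the worktop beyond the plank (bystander). Origin at the centre of its underside
Not all that is in view belongs to the job. Of the things that look like the scraper, the middle-sized one is meant.

How it is judged (in metres and radians):
On the way, in this order (a step that is already met when the one before it is completed fails the run):
1. the scraper is out of the rack and lies flat, its block on the pot holder, let go (x of scraper in the frame of potholder between -0.09 and 0.09 m and y of scraper in the frame of potholder between -0.09 and 0.09 m and z of scraper in the frame of potholder between -0.004 and 0.012 m and angle between scraper's own z axis and vertical below 0.12 rad and linear speed of scraper below 0.02 m/s and y of scraper_tail in the frame of rack below -0.085 m and contact force between the fingers and scraper below 0.1 N), for 0.2 s.
2. all four shards are in the tray (x of chip0 in the frame of tray between -0.14 and 0.14 m and y of chip0 in the frame of tray between -0.09 and 0.09 m and z of chip0 in the frame of tray between -0.01 and 0.06 m and x of chip1 in the frame of tray between -0.14 and 0.14 m and y of chip1 in the frame of tray between -0.09 and 0.09 m and z of chip1 in the frame of tray between -0.01 and 0.06 m and x of chip2 in the frame of tray between -0.14 and 0.14 m and y of chip2 in the frame of tray between -0.09 and 0.09 m and z of chip2 in the frame of tray between -0.01 and 0.06 m and x of chip3 in the frame of tray between -0.14 and 0.14 m and y of chip3 in the frame of tray between -0.09 and 0.09 m and z of chip3 in the frame of tray between -0.01 and 0.06 m), for 0.2 s.
At the end, for the whole second after the job is handed in: All four shards lie in the tray at rest (centres within its outline, under 60 mm above its underside); the scraper lies flat (within 0.12 rad) and at rest with the centre of its block over the pot holder, its handle wholly out of the rack (at least 5 mm in front of it), and is let go (all of step 1 and all of step 2 and linear speed of each of chip0, chip1, chip2, chip3 below 0.03 m/s); the robot touches nothing.
It fails at once if the scraper's yellow block or wire bow, not its handle, is held in the fingers while the block is beyond the pot holder, over the end of the plank being wiped (contact force between the fingers and scraper above 1 N and distance between the grasp point and scraper_block below 0.065 m and y of scraper_block in the frame of plank below -0.06 m).
It fails at once if a shard is touched by the fingers or the arm (contact force between any of the fingers, the arm and chip0 above 0.5 N or contact force between any of the fingers, the arm and chip1 above 0.5 N or contact force between any of the fingers, the arm and chip2 above 0.5 N or contact force between any of the fingers, the arm and chip3 above 0.5 N).
It fails at once if the mug, spare knob or salt jar is moved by more than 20 mm (distance of any of mug, knob, salt from where it was at the start of the episode above 0.02 m).
It also fails if it takes over 72 s, if anything falls off the work surface, if the arm or the gripper's body presses on something with over 40 N, if the wrist force passes 120 N, or if a joint passes its speed limit or range.

### The arm

A 6-joint arm with a two-finger parallel gripper is mounted at the origin on the work surface. World frame = base frame: x ahead of the robot, y to its left, z up, the work surface at z = 0. Lengths are in m, angles in degrees, forces in N, time in s.
With the tool pointing down it reaches from about 0.35 to 0.875 m from the base axis. Payload 4.2 kg.
Tool frame: the origin (TCP) lies midway between the tips of the shut fingers; the grasp point (between the pads) lies 19 mm behind it; z points along the fingers, y is the line along which they close (so a half turn about z gives the same grasp; the last joint's range is limited). The gripper opens to 87 mm and grips with 3 to 60 N. Pads are 19 mm wide; open, the fingers measure 117 mm over their backs; the gripper's body (75 mm by 190 mm) begins 51 mm behind the grasp point.
Start: joints at [-56.001, 22.042, 0.453, 0, -68.411, -14.817], TCP at [0.205, -0.59, 0.223] pointing down, gripper open.
Joint ranges: [-179.83, 179.83], [-69.29, 118.12], [-61.27, 80.66], [-181.25, 117.63], [-171.15, -9.14], [-177.46, 177.46]. Speed limits (degrees/s): [159.86, 159.86, 180, 180, 180, 180].

### API

Orientations are given as a 3x3 rotation matrix whose columns are the frame's x, y, z axes.
In Python, from station import * gives the robot as it stands.
- The arm moves only by the tool move_arm, never from a script. Its argument "targets" is text: rows parted by semicolons, each of 4 numbers parted by spaces: the shift along the world's x, y, z in units of 25 mm (1.0 is 25 mm), then the turn about the world's z in units of 5 degrees (1.0 is 5 degrees). In form: tx ty tz spin; .... A call has 1 to 10 rows; each row shifts and turns the commanded pose from where the row before left it; what a row does not reach is not made up. A row lasts 1/12 s, in which the tool goes at most 41.7 mm and 7.16 degrees, less where a joint would pass 70% of its speed; a pose out of reach is approached as far as the arm can. A call is refused whole if a number of a shift passes 1 or a number of a turn 1, either way. A call with a gripper value outside its range is refused whole. "gripper" is the finger opening in mm, from 0 to 87, set as the call begins (left out, the last holds). The fingers move at their own pace and stop on an object; the grip force is fixed at half the most. Time passes only in rows, so rows that do not move let the fingers close. It gives the time, the measured TCP pose, the force, the opening and the grip force at its end, in the units of the state.
- sense(): the state, without advancing time (a new reading comes with each control period).
- capture(name): name is "side" or "top"; returns a dict with "image" (480x640x3 uint8, blue, green, red), "fx", "fy", "cx", "cy" (pixels), "world_from_camera" (4x4, takes a point from camera to world coordinates). Camera axes: x right, y up, looking along -z (the intrinsics and any distortion apply to the point x, -y, -z); pixel columns grow to the right and rows downward; lengths in m; the calibration is good to about 2 mm. A picture is of the moment at which its call begins. There is no depth.
- finish_job(): hands the job in; it is judged then, once.
The state is a dict: "time_s": time; "joints": joint angles; "joint_velocities": joint speeds; "effort": joint torques, N m; "tcp_pos": TCP position; "ee_rot": TCP orientation; "wrist_force": force on the tool from outside, world axes, zero at the start; "moment": the same for the moment, N m; "gripper_width": opening from 0.0 (shut) to 1.0 (fully open); "gripper_force": force on a finger pad.
Only numpy, scipy, OpenCV 4.12 (cv2) and the standard library are available. Lean on these libraries where they do the work, as an engineer would, in place of code of your own. Each camera call takes 0.05 s, during which the arm holds its last target. There are 200 camera calls.

## Working session

There is one attempt and no reset: what is moved stays moved. The work goes in short steps, Python scripts to look and compute and a tool call to move; the robot and the scene stay as the last step left them, time stands still between calls to the robot, and variables do not carry over. Pictures are saved under pics/ and viewed, at most 12 in all, crops included, and the job is handed in when it is done.

Besides the shell and the picture viewer there is one more tool, called after "Request:" in YAML: its name, and indented under it one key for each argument. move_arm: Moves the arm, as the interface text tells. Its arguments: {"type":"object","properties":{"targets":{"type":"string"},"gripper":{"type":"number"}},"required":["targets"]}

```bash
mkdir -p pics; python3 - <<'E'
from station import *
import cv2,pickle
d={n:capture(n) for n in("side","top")}
pickle.dump(d,open('cap.pkl','wb'))
for n in d:
    cv2.imwrite(f'pics/{n}0.png',d[n]['image']); print(n,{k:v for k,v in d[n].items() if k!='image'})
s=sense();print(s['time_s'],s['tcp_pos'],s['ee_rot'],s['gripper_width'])
E
```

```text
side {'fx': 519.1452002089329, 'fy': 519.1452002089329, 'cx': 321.3209687641891, 'cy': 245.55925941851382, 'world_from_camera': array([[ 0.67188314,  0.53967122, -0.5072751 , -0.26831796],
       [-0.74041305,  0.47181518, -0.47872638, -0.66028767],
       [-0.01901476,  0.69724129,  0.71658428,  1.12827124],
       [ 0.        ,  0.        ,  0.        ,  1.        ]])}
top {'fx': 553.8985129234427, 'fy': 553.8985129234427, 'cx': 319.6004876730461, 'cy': 244.71884817381707, 'world_from_camera': array([[-1.31254862e-02,  9.89345970e-01, -1.44990596e-01,
         2.63992241e-01],
       [-9.99911411e-01, -1.33074504e-02, -2.85184082e-04,
         2.48889372e-02],
       [-2.21160089e-03,  1.44974008e-01,  9.89432992e-01,
         1.34138265e+00],
       [ 0.00000000e+00,  0.00000000e+00,  0.00000000e+00,
         1.00000000e+00]])}
0.1 [ 0.20521009 -0.58980063  0.22158126] [[-9.44546207e-01 -3.28377727e-01 -7.29538841e-04]
 [-3.28378522e-01  9.44544511e-01  1.79254694e-03]
 [ 1.00449417e-04  1.93270830e-03 -9.99998127e-01]] 1.0027731632850734
```

View pics/top0.png

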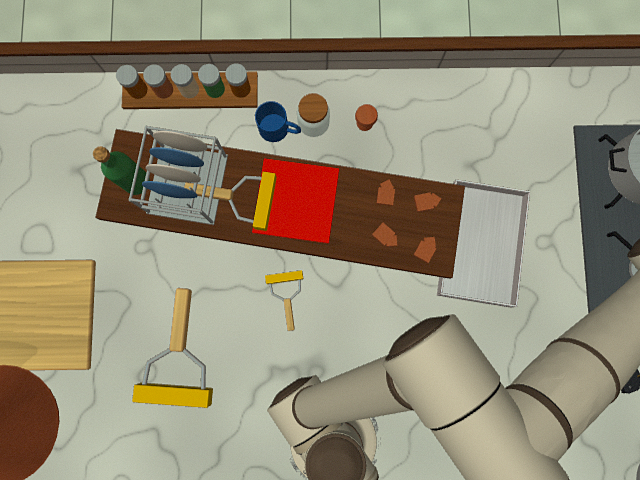

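View pics/side0.png

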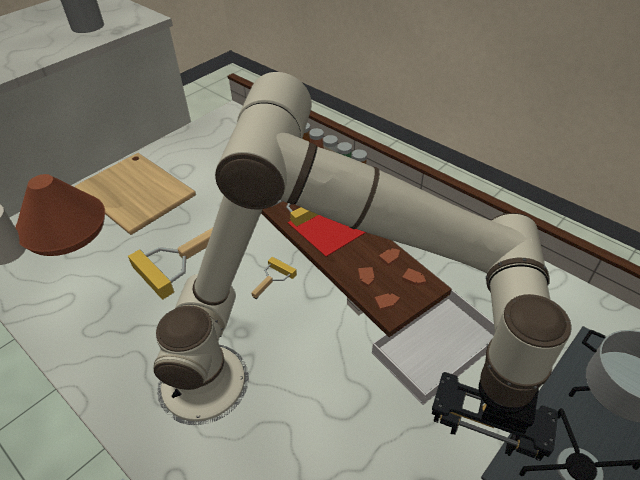

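```bash
cat > h.py <<'E'
import numpy as np,cv2
def ray(c,uv,z):
    R=c['world_from_camera'];u,v=uv
    d=R[:3,:3]@np.array([(u-c['cx'])/c['fx'],-(v-c['cy'])/c['fy'],-1.]);o=R[:3,3]
    return (o+d*(z-o[2])/d[2])
def proj(c,p):
    R=c['world_from_camera'];q=R[:3,:3].T@(np.array(p)-R[:3,3])
    return np.array([c['cx']+c['fx']*q[0]/-q[2],c['cy']-c['fy']*q[1]/-q[2]])
def blobs(c,lo,hi,amin=80):
    m=cv2.inRange(cv2.cvtColor(c['image'],cv2.COLOR_BGR2HSV),lo,hi)
    return [k[:,0,:] for k in cv2.findContours(m,cv2.RETR_EXTERNAL,cv2.CHAIN_APPROX_NONE)[0] if cv2.contourArea(k)>amin]
YEL=((22,150,90),(32,255,255)); RED=((0,235,150),(4,255,255)); CHIP=((4,110,90),(14,215,255))
def rect(c,k,z):
    return cv2.minAreaRect(np.array([ray(c,p+0.0,z)[:2] for p in k],np.float32)*1000)
E
python3 - <<'E'
from h import *
import pickle
d=pickle.load(open('cap.pkl','rb'));c=d['top']
for n,r,z in(('yel',YEL,.116),('red',RED,.080),('chip',CHIP,.087)):
    for k in blobs(c,*r): print(n,k.mean(0).round(),[np.round(x,1) for x in rect(c,k,z)])
P=[ray(c,p,.075)[:2]*1000 for p in((464,183),(452,277),(96,217),(116,129))]
print('plank',np.round(P))
print('rack base px->z.075', [ray(c,p,.075)[:2].round(3) for p in((228,153),(213,222))])
for n,p in(('tail-ish handle',(200,187)),('handle front',(231,194))): print(n,ray(c,p,.116)[:2].round(3))
print('tray',[ray(c,p,.045)[:2].round(3) for p in((529,190),(516,306),(439,294))])
cv2.imwrite('pics/crop.png',cv2.resize(c['image'][110:290,80:340],None,fx=3,fy=3,interpolation=cv2.INTER_CUBIC))
E
```

```text
yel [173. 396.] [array([119.7, 347. ]), array([170.4,  37.1]), np.float64(85.1)]
yel [284. 277.] [array([372.6, 105.8]), array([19.8, 82.7]), np.float64(7.2)]
yel [264. 200.] [array([547.6, 150.7]), array([ 30.4, 131. ]), np.float64(79.9)]
red [296. 201.] [array([555.5,  80.2]), array([178.6, 178.9]), np.float64(81.2)]
chip [ 24. 412.] [array([ 69.1, 666.8]), array([245.7, 126.6]), np.float64(4.0)]
chip [426. 248.] [array([ 438.1, -219.1]), array([40.1, 59.7]), np.float64(59.8)]
chip [389. 237.] [array([ 462.4, -131.7]), array([69.4, 41.6]), np.float64(49.4)]
chip [430. 203.] [array([ 546.1, -232. ]), array([44.1, 75. ]), np.float64(1.3)]
chip [386. 193.] [array([ 570.9, -130.4]), array([39.6, 60.5]), np.float64(81.4)]
chip [365. 117.] [array([754.3, -84.8]), array([48.3, 63.2]), np.float64(50.7)]
chip [131. 100.] [array([800.3, 471.3]), array([57.1, 36.2]), np.float64(63.3)]
chip [156.  98.] [array([811.3, 402.1]), array([61.3, 50.2]), np.float64(89.2)]
plank [[ 591. -316.]
 [ 371. -277.]
 [ 522.  545.]
 [ 735.  507.]]
rack base px->z.075 [array([0.672, 0.239]), array([0.506, 0.272])]
tail-ish handle [0.58  0.295]
handle front [0.562 0.225]
tray [array([ 0.58 , -0.479]), array([ 0.304, -0.43 ]), array([ 0.334, -0.252])]
```

View pics/crop.png

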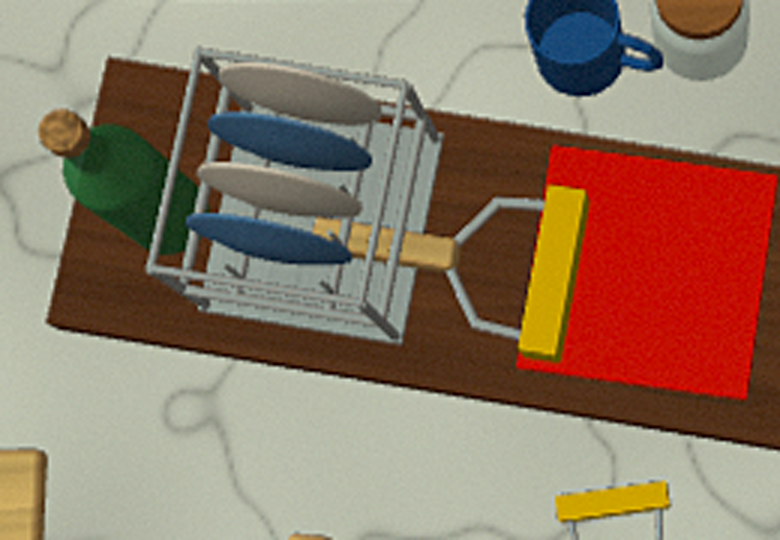

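Request:
move_arm:
  targets: "0.45 1 0 0.6;0.45 1 0 0.6;0.45 1 0 0.6;0.45 1 0 0.6;0.45 1 0 0.6;0.45 1 0 0.6;0.45 1 0 0.6;0.45 1 0 0.6;0.45 1 0 0.6;0.45 1 0 0.6"
  gripper: 40

```text
time_s: 0.93
tcp_pos: [0.3179, -0.3388, 0.2222]
ee_rot: [[-0.652, -0.758, -0.0], [-0.758, 0.652, 0.001], [-0.0, 0.001, -1.0]]
wrist_force: [0.4, 0.2, 0.5]
gripper_width: 0.468
gripper_force: 0.0
```

Request:
move_arm:
  targets: "0.45 1 0 0.6;0.45 1 0 0.6;0.45 1 0 0.6;0.45 1 0 0.6;0.45 1 0 0.6;0.45 1 0 0.6;0.45 1 0 0.6;0.45 1 0 0.6;0.45 1 0 0.6;0.45 1 0 0.6"

```text
time_s: 1.77
tcp_pos: [0.4303, -0.0889, 0.2224]
ee_rot: [[-0.185, -0.983, -0.0], [-0.983, 0.185, 0.0], [-0.0, 0.0, -1.0]]
wrist_force: [0.7, -0.3, -0.1]
gripper_width: 0.457
gripper_force: 0.0
```

Request:
move_arm:
  targets: "0.45 1 0 0.15;0.45 1 0 0;0.45 1 0 0;0.45 1 0 0;0.45 1 0 0;0.45 1 0 0;0.45 1 0 0;0.45 1 0 0;0.45 0.8 0 0;0 0 0 0"

```text
time_s: 2.6
tcp_pos: [0.5332, 0.1328, 0.2216]
ee_rot: [[-0.172, -0.985, 0.0], [-0.985, 0.172, 0.0], [-0.0, -0.0, -1.0]]
wrist_force: [0.5, -0.1, -0.6]
gripper_width: 0.464
gripper_force: 0.0
```

Request:
move_arm:
  targets: "0.4 1 0 0;0.4 1 0 0;0 0 0 0;0 0 -1 0;0 0 -1 0;0 0 -1 0;0 0 -0.5 0;0 0 -0.2 0;0 0 0 0"

```text
time_s: 3.35
tcp_pos: [0.5507, 0.1788, 0.1286]
ee_rot: [[-0.175, -0.985, -0.003], [-0.985, 0.175, -0.002], [0.002, 0.003, -1.0]]
wrist_force: [-0.1, -0.3, -0.2]
gripper_width: 0.459
gripper_force: 0.0
```

```bash
python3 - <<'E'
from station import *
import cv2
from h import *
c=capture("top");cv2.imwrite('pics/a.png',cv2.resize(c['image'][120:300,170:400],None,fx=3,fy=3))
print(sense()['wrist_force'])
E
```

```text
[-0.138421    0.22914098  0.66713161]
```

View pics/a.png

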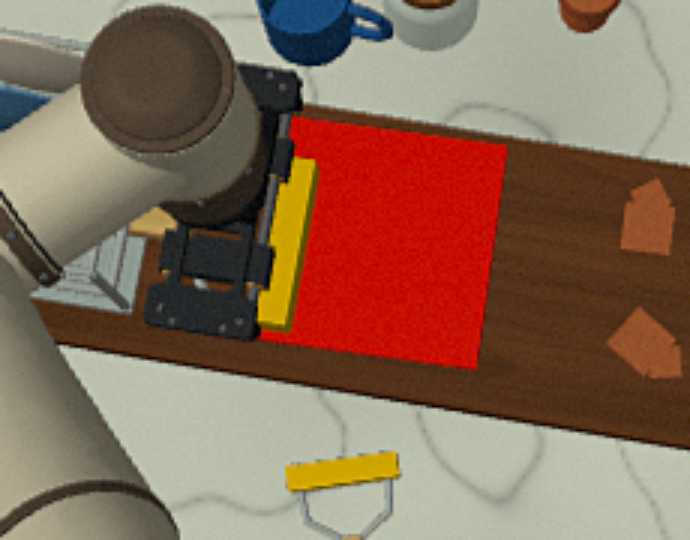

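The gripper (dark, crop about x 150–300) sits just behind the yellow block (crop 288,245), with the fingers in line with the bow. I'll lower it into the bow.

Request:
move_arm:
  targets: "0 0.1 -0.2 0;0 0 -0.4 0;0 0 -0.4 0;0 0 -0.4 0;0 0 -0.2 0;0 0 0 0"

```text
time_s: 3.9
tcp_pos: [0.5505, 0.1816, 0.088]
ee_rot: [[-0.175, -0.985, -0.003], [-0.985, 0.175, -0.002], [0.002, 0.003, -1.0]]
wrist_force: [-0.3, -0.4, 0.2]
gripper_width: 0.458
gripper_force: 0.0
```

Request:
move_arm:
  targets: "-0.05 -0.3 0 0;-0.05 -0.3 0 0;-0.07 -0.4 0 0;-0.07 -0.4 0 0;-0.07 -0.4 0 0;-0.07 -0.4 0 0;-0.07 -0.4 0 0;-0.07 -0.4 0 0;-0.07 -0.4 0 0;-0.07 -0.4 0 0"

```text
time_s: 4.73
tcp_pos: [0.5353, 0.0864, 0.0904]
ee_rot: [[-0.175, -0.985, 0.001], [-0.985, 0.175, 0.0], [-0.001, -0.001, -1.0]]
wrist_force: [0.2, 1.8, -0.4]
gripper_width: 0.459
gripper_force: 0.5
```

Request:
move_arm:
  targets: "-0.07 -0.4 0 0;-0.05 -0.25 0 0;0 0 0 0;0.05 0.2 0 0;0 0 0 0;0 0 0.5 0;0 0 1 0;0 0 1 0;0 0 1 0;0 0 1 0"

```text
time_s: 5.57
tcp_pos: [0.5331, 0.0764, 0.2034]
ee_rot: [[-0.174, -0.985, -0.001], [-0.985, 0.174, -0.001], [0.001, 0.001, -1.0]]
wrist_force: [0.6, 0.9, 0.8]
gripper_width: 0.456
gripper_force: 0.0
```

```bash
python3 - <<'E'
from station import *
import cv2
from h import *
c=capture("top");cv2.imwrite('pics/b.png',cv2.resize(c['image'][120:300,170:400],None,fx=3,fy=3))
s=sense();print(s['tcp_pos'],s['wrist_force'])
for k in blobs(c,*YEL): print(k.mean(0).round(),rect(c,k,.116))
E
```

```text
[0.53631175 0.07701409 0.20921873] [1.84398668 0.59414532 4.42881587]
[172. 396.] ((119.90167999267578, 348.49139404296875), (167.44866943359375, 37.24674606323242), 85.09367370605469)
[284. 277.] ((372.55413818359375, 105.80583190917969), (19.765193939208984, 82.72730255126953), 7.178315162658691)
[312. 208.] ((528.358154296875, 40.5375862121582), (27.715923309326172, 131.06178283691406), 79.90937805175781)
```

View pics/b.png

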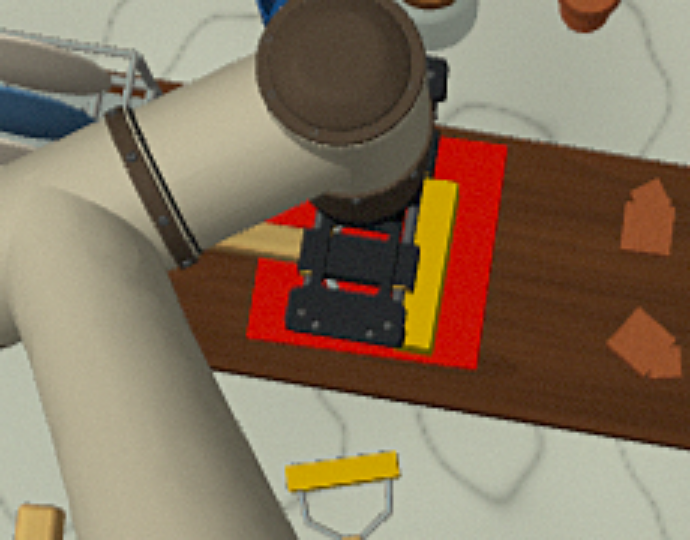

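Pulled out: the block is on the pot holder (crop 430,265), with the handle behind it and out of the rack. Next is gripping the handle.

Request:
move_arm:
  targets: "0.1 0.6 0 0;0.1 0.8 0 0;0.1 0.8 0 0;0.1 0.8 0 0;0.1 0.7 0 0;0.1 0 0 0;0 0 0 0;0 0 0 0"
  gripper: 60

```text
time_s: 6.28
tcp_pos: [0.5481, 0.1685, 0.2018]
ee_rot: [[-0.174, -0.985, -0.001], [-0.985, 0.174, -0.001], [0.001, 0.001, -1.0]]
wrist_force: [0.8, -0.5, -0.8]
gripper_width: 0.688
gripper_force: 0.0
```

```bash
python3 - <<'E'
from station import *
from h import *
s=sense();print(s['tcp_pos'],s['wrist_force'])
c=capture("top")
k=min(blobs(c,*YEL),key=lambda k:abs(k.mean(0)-[312,208]).sum())
r=rect(c,k,.116);print(r)
a=np.radians(90-r[2]);print('grip',np.array(r[0])+130*np.array([np.sin(a),np.cos(a)]))
E
```

```text
[0.54806784 0.16852882 0.20181017] [ 0.79788286 -0.47565106 -0.83429518]
((528.60546875, 42.899452209472656), (30.980327606201172, 131.12460327148438), 80.35845184326172)
grip [550.37834974 171.06318208]
```

Request:
move_arm:
  targets: "0.1 0.1 -0.8 0;0 0 -1 0;0 0 -1 0;0 0 -0.8 0;0 0 -0.6 0;0 0 -0.4 0;0 0 0 0;0 0 0 0"

```text
time_s: 7.0
tcp_pos: [0.5511, 0.1705, 0.0877]
ee_rot: [[-0.175, -0.985, -0.0], [-0.985, 0.175, -0.0], [0.0, -0.0, -1.0]]
wrist_force: [-0.1, 0.5, -0.5]
gripper_width: 0.689
gripper_force: 0.0
```

Request:
move_arm:
  targets: "0 0 0 0;0 0 0 0;0 0 0 0;0 0 0 0;0 0 0 0;0 0 0 0"
  gripper: 10

```text
time_s: 7.5
tcp_pos: [0.551, 0.1711, 0.0879]
ee_rot: [[-0.175, -0.985, 0.001], [-0.985, 0.175, 0.0], [-0.0, -0.0, -1.0]]
wrist_force: [1.4, -0.1, 0.5]
gripper_width: 0.323
gripper_force: 0.4
```

Request:
move_arm:
  targets: "0 0 0 0;0 0 0 0;0 0 0 0;0 0 0.3 0;0 0 0.3 0;0 0 0.2 0;0 0 0 0"

```text
time_s: 8.08
tcp_pos: [0.5517, 0.1714, 0.1092]
ee_rot: [[-0.175, -0.985, 0.003], [-0.985, 0.175, 0.001], [-0.002, -0.002, -1.0]]
wrist_force: [-0.2, 0.1, -0.8]
gripper_width: 0.273
gripper_force: 29.9
```

Request:
move_arm:
  targets: "-0.2 -0.3 0 0;-0.3 -0.4 0 0;-0.3 -0.4 0 0;-0.3 -0.4 0 0;-0.3 -0.4 0 0;-0.3 -0.4 0 0;-0.3 -0.4 0 0;-0.2 -0.3 0 0;0 0 0 0;0 0 0 0"

```text
time_s: 8.92
tcp_pos: [0.496, 0.0957, 0.1079]
ee_rot: [[-0.175, -0.985, 0.001], [-0.985, 0.175, 0.0], [-0.0, -0.001, -1.0]]
wrist_force: [0.4, -0.2, -1.0]
gripper_width: 0.276
gripper_force: 29.9
```

```bash
cat > st.py <<'E'
from station import *
from h import *
import sys
s=sense();print(s['time_s'],s['tcp_pos'],s['wrist_force'],s['gripper_width']*87,s['gripper_force'])
z=float(sys.argv[1]);c=capture("top")
O=np.array([529,-31]);Y=np.array([.1754,.9845]);X=np.array([.9845,-.1754])
for k in blobs(c,*YEL):
    r=rect(c,k,z)
    if max(r[1])>100 and max(r[1])<150: p=np.array(r[0])-O;print('block',r,'plank xy',p@X,p@Y)
for k in blobs(c,*CHIP):
    q=np.array([ray(c,p+0.,.087)[:2]*1000 for p in k])-O
    if abs((q@X).mean())<110 and (q@Y).mean()<100: print('chip x',(q@X).min().round(),(q@X).max().round(),'y',(q@Y).min().round(),(q@Y).max().round())
if len(sys.argv)>2:
    for n in('top','side'): cv2.imwrite(f'pics/{sys.argv[2]}_{n}.png',capture(n)['image'])
E
python3 st.py .125 p1
```

```text
8.9167 [0.49600059 0.0956537  0.10786156] [ 0.38398144 -0.15787811 -1.00516835] 24.021985968597626 29.93179638404399
block ((473.885986328125, -32.554237365722656), (30.232105255126953, 134.6227569580078), 80.27661895751953) plank xy -53.987133226013185 -11.197144684600831
chip x -89.0 -30.0 y -223.0 -174.0
chip x -68.0 -14.0 y -134.0 -73.0
chip x 24.0 74.0 y -222.0 -156.0
chip x 24.0 89.0 y -114.0 -40.0
```

View pics/p1_side.png

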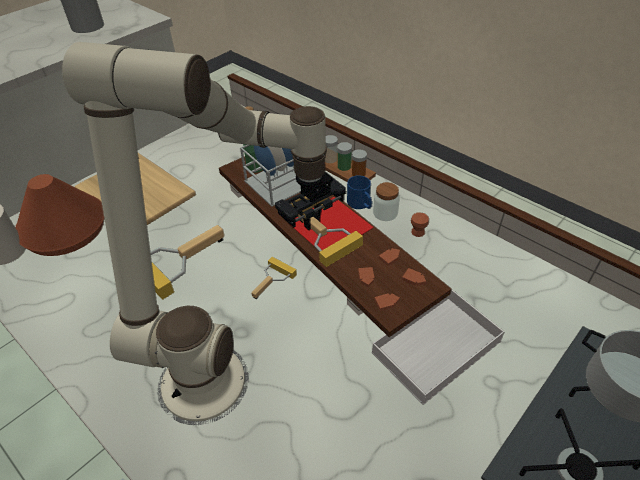

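Request:
move_arm:
  targets: "0 0 -0.2 0;0 0 -0.2 0;0 0 -0.15 0;0 0 0 0;0 0 0 0"

```text
time_s: 9.48
tcp_pos: [0.4957, 0.096, 0.0933]
ee_rot: [[-0.175, -0.985, -0.001], [-0.985, 0.175, -0.001], [0.001, 0.001, -1.0]]
wrist_force: [-0.9, -0.1, -1.9]
gripper_width: 0.271
gripper_force: 30.0
```

Request:
move_arm:
  targets: "0 0 0 0;0 0 0 0;0 0 0 0;0 0 -0.2 0;0 0 0 0"
  gripper: 45

```text
time_s: 9.9
tcp_pos: [0.4954, 0.0958, 0.0882]
ee_rot: [[-0.175, -0.985, -0.001], [-0.985, 0.175, -0.0], [0.0, 0.001, -1.0]]
wrist_force: [-0.1, -0.1, -0.1]
gripper_width: 0.494
gripper_force: 0.0
```

Request:
move_arm:
  targets: "0 0 0 0;0 0 0 0;0 0 0 0;0 0 0 0;0 0 0 0;0 0 0 0;0 0 0 0;0 0 0 0"
  gripper: 10

```text
time_s: 10.57
tcp_pos: [0.4959, 0.096, 0.0889]
ee_rot: [[-0.175, -0.985, 0.0], [-0.985, 0.175, 0.0], [-0.0, -0.0, -1.0]]
wrist_force: [-0.1, -0.1, 0.8]
gripper_width: 0.276
gripper_force: 30.0
```

```bash
python3 st.py .111 p2
```

```text
10.5667 [0.49593675 0.09597428 0.08889228] [-0.05952991 -0.07595245  0.7791755 ] 24.011783064947803 29.998481757938862
block ((471.2397766113281, -32.487152099609375), (31.082008361816406, 133.35311889648438), 79.64395141601562) plank xy -56.60409344787598 -11.595244424438476
chip x -89.0 -27.0 y -223.0 -137.0
chip x -67.0 -14.0 y -134.0 -73.0
chip x 24.0 74.0 y -219.0 -156.0
chip x 25.0 89.0 y -114.0 -5.0
```

Request:
move_arm:
  targets: "0 0 0.04 0;-0.05 -0.3 0 0;-0.08 -0.45 0 0;-0.08 -0.45 0 0;-0.08 -0.45 0 0;-0.08 -0.45 0 0;-0.08 -0.45 0 0;-0.08 -0.45 0 0;-0.08 -0.45 0 0;-0.08 -0.45 0 0"

```text
time_s: 11.55
tcp_pos: [0.4784, -0.0027, 0.0899]
ee_rot: [[-0.175, -0.985, 0.0], [-0.985, 0.175, 0.0], [-0.0, -0.0, -1.0]]
wrist_force: [0.9, 0.1, -2.0]
gripper_width: 0.273
gripper_force: 30.0
```

Request:
move_arm:
  targets: "-0.08 -0.45 0 0;-0.08 -0.45 0 0;-0.08 -0.45 0 0;-0.08 -0.45 0 0;-0.08 -0.45 0 0;-0.08 -0.45 0 0;-0.08 -0.45 0 0;0 0 0 0"

```text
time_s: 12.22
tcp_pos: [0.4638, -0.0821, 0.0896]
ee_rot: [[-0.177, -0.984, -0.001], [-0.984, 0.177, -0.0], [0.0, 0.001, -1.0]]
wrist_force: [0.4, 0.7, -2.2]
gripper_width: 0.273
gripper_force: 30.0
```

```bash
python3 st.py .112 p3
```

```text
12.2167 [ 0.46377457 -0.08208373  0.08963707] [ 0.36961359  0.65621642 -2.18808001] 23.757449090020806 29.996440513059497
block ((439.16607666015625, -207.90771484375), (35.42090606689453, 133.1861114501953), 79.87346649169922) plank xy -57.41188434448242 -189.92251541748047
chip x -113.0 -59.0 y -282.0 -265.0
chip x -86.0 -25.0 y -263.0 -213.0
chip x 24.0 74.0 y -219.0 -156.0
```

View pics/p3_top.png

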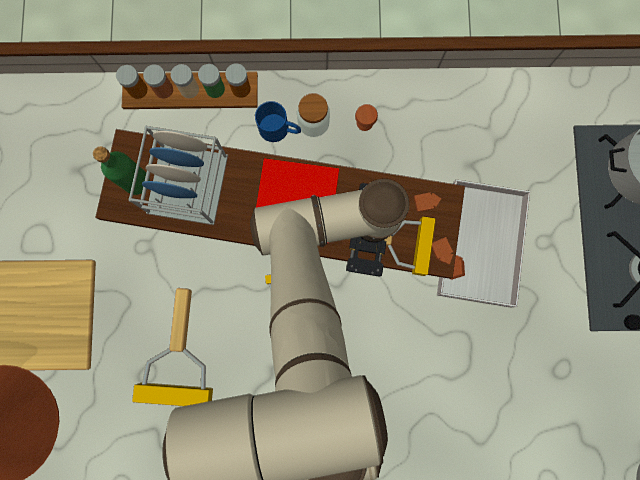

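The left pair is ahead of the block at (444,250) and (458,266), and the second one is tipping over the edge. I'll keep going.

Request:
move_arm:
  targets: "-0.06 -0.35 0 0;-0.06 -0.35 0 0;-0.06 -0.35 0 0;-0.06 -0.35 0 0;-0.06 -0.35 0 0;-0.06 -0.35 0 0;-0.06 -0.35 0 0;-0.06 -0.35 0 0;-0.06 -0.35 0 0;-0.06 -0.35 0 0"

```text
time_s: 13.2
tcp_pos: [0.4494, -0.1687, 0.0898]
ee_rot: [[-0.175, -0.985, -0.0], [-0.985, 0.175, -0.0], [0.0, 0.0, -1.0]]
wrist_force: [0.7, -0.9, -0.9]
gripper_width: 0.276
gripper_force: 30.0
```

Request:
move_arm:
  targets: "-0.05 -0.3 0 0;0 0 0 0;0 0 0 0;0.06 0.4 0 0;0.06 0.4 0.2 0;0 0 0.4 0;0 0 0.4 0;0 0 0 0"

```text
time_s: 13.87
tcp_pos: [0.4533, -0.1541, 0.117]
ee_rot: [[-0.172, -0.985, 0.005], [-0.985, 0.172, -0.001], [-0.0, -0.005, -1.0]]
wrist_force: [0.1, -0.0, -2.5]
gripper_width: 0.274
gripper_force: 30.0
```

```bash
python3 st.py .136 p4
```

```text
13.8667 [ 0.45325239 -0.15413124  0.11696868] [ 0.08866732 -0.03013174 -2.45658478] 23.8469661863956 29.996614381670952
block ((429.453857421875, -279.56170654296875), (37.07701873779297, 133.2154541015625), 80.24028778076172) plank xy -54.40545404052734 -262.16939349975587
chip x -77.0 -31.0 y -344.0 -294.0
chip x 61.0 89.0 y -106.0 -71.0
```

View pics/p4_top.png

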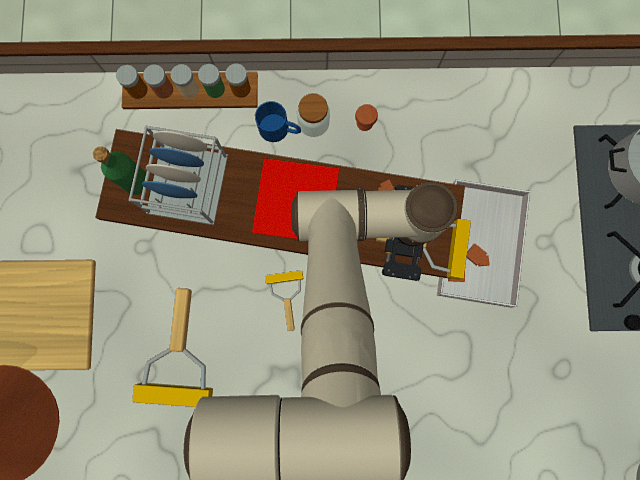

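Request:
move_arm:
  targets: "0.08 0.45 0.1 0;0.16 0.9 0 0;0.16 0.9 0 0;0.16 0.9 0 0;0.16 0.9 0 0;0.16 0.9 0 0;0.16 0.9 0 0;0.16 0.9 0 0;0.16 0.9 0 0;0.16 0.9 0 0"

```text
time_s: 14.85
tcp_pos: [0.489, 0.0602, 0.1169]
ee_rot: [[-0.175, -0.985, -0.001], [-0.985, 0.175, -0.0], [0.0, 0.001, -1.0]]
wrist_force: [0.2, -0.2, -1.3]
gripper_width: 0.271
gripper_force: 30.0
```

Request:
move_arm:
  targets: "0.16 0.9 0 0;0.08 0.45 0 0;0.4 -0.07 0 0;0.8 -0.15 0 0;0.8 -0.15 0 0;0.8 -0.15 0 0;0.8 -0.15 0 0;0.6 -0.08 0 0;0 0 0 0;0 0 0 0"

```text
time_s: 15.68
tcp_pos: [0.6002, 0.0726, 0.1162]
ee_rot: [[-0.177, -0.984, -0.002], [-0.984, 0.177, -0.0], [0.001, 0.002, -1.0]]
wrist_force: [0.3, -0.5, -1.8]
gripper_width: 0.274
gripper_force: 30.0
```

```bash
python3 st.py .139 p5
```

```text
15.6833 [0.60023589 0.07259027 0.11621242] [ 0.29215832 -0.54261873 -1.79676368] 23.848695521257547 29.996560430154204
block ((573.2149047851562, -55.475807189941406), (31.020437240600586, 135.1767578125), 79.61490631103516) plank xy 47.82263034210205 -16.34113787918091
chip x -122.0 -65.0 y -295.0 -259.0
chip x -75.0 -31.0 y -344.0 -290.0
chip x 24.0 74.0 y -236.0 -156.0
chip x 26.0 89.0 y -112.0 -38.0
```

View pics/p5_top.png

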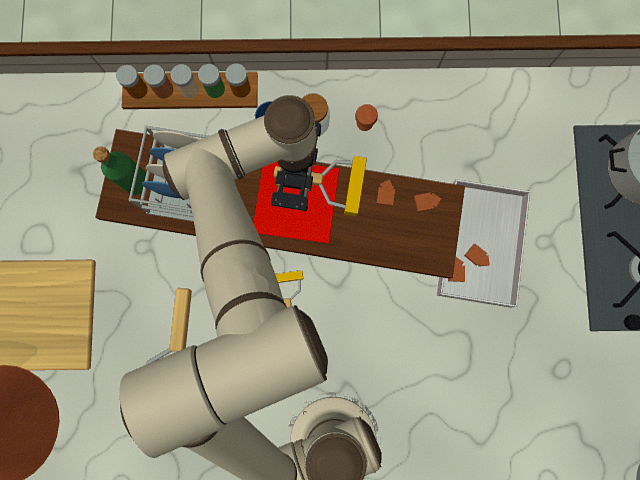

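Two chips are in the tray: (477,255) and (457,270), the latter tucked by the edge. The right pair, at (386,193) and (428,202), is directly ahead of the block. Lowering for the second sweep.

Request:
move_arm:
  targets: "0.02 0.1 -0.4 0;0 0 -0.4 0;0 0 -0.25 0;0 0 0 0;0 0 0 0"

```text
time_s: 16.25
tcp_pos: [0.6004, 0.076, 0.0903]
ee_rot: [[-0.175, -0.985, -0.001], [-0.985, 0.175, -0.001], [0.001, 0.001, -1.0]]
wrist_force: [-0.3, -0.3, -1.3]
gripper_width: 0.276
gripper_force: 30.0
```

Request:
move_arm:
  targets: "-0.05 -0.3 0 0;-0.08 -0.45 0 0;-0.08 -0.45 0 0;-0.08 -0.45 0 0;-0.08 -0.45 0 0;-0.08 -0.45 0 0;-0.08 -0.45 0 0;-0.08 -0.45 0 0;-0.08 -0.45 0 0;-0.08 -0.45 0 0"

```text
time_s: 17.08
tcp_pos: [0.5815, -0.0339, 0.0911]
ee_rot: [[-0.175, -0.985, 0.0], [-0.985, 0.175, 0.0], [-0.0, -0.0, -1.0]]
wrist_force: [0.2, 0.5, -2.1]
gripper_width: 0.274
gripper_force: 30.0
```

Request:
move_arm:
  targets: "-0.08 -0.45 0 0;-0.08 -0.45 0 0;-0.08 -0.45 0 0;-0.08 -0.45 0 0;-0.08 -0.45 0 0;-0.08 -0.45 0 0;0 0 0 0"

```text
time_s: 17.67
tcp_pos: [0.5689, -0.1023, 0.0909]
ee_rot: [[-0.177, -0.984, -0.001], [-0.984, 0.177, -0.0], [0.0, 0.001, -1.0]]
wrist_force: [0.5, 0.6, -1.2]
gripper_width: 0.275
gripper_force: 30.0
```

```bash
python3 st.py .112 p6
```

```text
17.6667 [ 0.56889046 -0.10232223  0.09093118] [ 0.53652332  0.62758057 -1.24324625] 23.903199758954816 29.99286750331521
block ((121.5439453125, 374.61248779296875), (117.6729965209961, 37.24553298950195), 85.17041015625) plank xy -472.2849161987305 327.8577022399902
block ((542.370849609375, -228.26388549804688), (35.627952575683594, 135.5426483154297), 79.7713851928711) plank xy 47.76368695678711 -191.8610482513428
chip x -122.0 -65.0 y -294.0 -259.0
chip x -77.0 -31.0 y -344.0 -290.0
chip x 20.0 88.0 y -303.0 -215.0
```

Request:
move_arm:
  targets: "-0.06 -0.35 0 0;-0.06 -0.35 0 0;-0.06 -0.35 0 0;-0.06 -0.35 0 0;-0.06 -0.35 0 0;-0.06 -0.35 0 0;-0.06 -0.35 0 0;-0.06 -0.35 0 0;-0.06 -0.35 0 0;-0.06 -0.35 0 0"

```text
time_s: 18.65
tcp_pos: [0.5544, -0.1887, 0.091]
ee_rot: [[-0.175, -0.985, -0.0], [-0.985, 0.175, -0.0], [0.0, 0.0, -1.0]]
wrist_force: [0.3, 0.2, -1.9]
gripper_width: 0.274
gripper_force: 30.0
```

Request:
move_arm:
  targets: "-0.06 -0.35 0 0;0 0 0 0;0 0 0 0;0.06 0.4 0 0;0.06 0.4 0.2 0;0 0 0.4 0;0 0 0.5 0;0.08 0.45 0 0;0.16 0.9 0 0;0.16 0.9 0 0"

```text
time_s: 19.48
tcp_pos: [0.5664, -0.1189, 0.1193]
ee_rot: [[-0.175, -0.984, 0.001], [-0.984, 0.175, 0.0], [-0.001, -0.001, -1.0]]
wrist_force: [0.3, -0.5, -1.7]
gripper_width: 0.273
gripper_force: 30.0
```

Request:
move_arm:
  targets: "0.16 0.9 0 0;0.16 0.9 0 0;0.16 0.9 0 0;0.16 0.9 0 0;0 0 0 0;0 0 0 0"

```text
time_s: 19.98
tcp_pos: [0.5823, -0.0281, 0.1189]
ee_rot: [[-0.172, -0.985, 0.001], [-0.985, 0.172, 0.0], [-0.0, -0.001, -1.0]]
wrist_force: [-0.1, -1.0, -1.6]
gripper_width: 0.269
gripper_force: 30.0
```

```bash
python3 st.py .14 p7; python3 -c "
import cv2;a=cv2.imread('pics/p7_top.png')[150:320,280:560];b=cv2.imread('pics/p7_side.png')[180:420,330:530]
cv2.imwrite('pics/p7.png',cv2.hconcat([cv2.resize(a,(400,243)),cv2.resize(b,None,fx=2,fy=2)[:243]]) if 0 else cv2.hconcat([cv2.resize(a,(395,240)),cv2.resize(b,(400,480))[240:]*1 if 0 else cv2.resize(b,(200,240))]))"
```

```text
19.9833 [ 0.58234657 -0.02812944  0.11887454] [-0.06914829 -0.974434   -1.57028112] 23.424487030663474 29.993062801659107
block ((556.4354858398438, -154.86959838867188), (33.56875991821289, 135.7272186279297), 80.0259780883789) plank xy 48.736963366699214 -117.13743539733888
chip x -122.0 -67.0 y -295.0 -259.0
chip x -77.0 -31.0 y -344.0 -290.0
chip x 4.0 78.0 y -343.0 -269.0
```

View pics/p7.png

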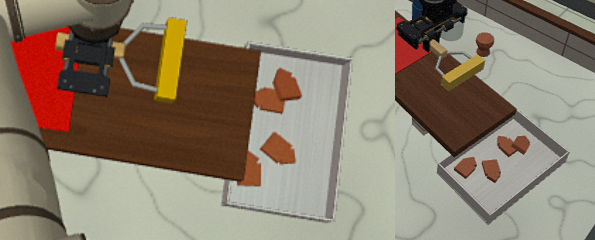

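All four shards lie in the tray: in the combined crop, (286,84), (268,100), (278,148) and (250,168). Taking the scraper back.

Request:
move_arm:
  targets: "0 0.5 0 0;-0.03 0.9 0 0;-0.03 0.9 0 0;-0.03 0.9 0 0;-0.03 0.9 0 0;-0.03 0.9 0 0;-0.03 0.9 0 0;-0.03 0.9 0 0;-0.03 0.8 0 0;0 0 0 0"

```text
time_s: 20.97
tcp_pos: [0.5765, 0.1627, 0.1187]
ee_rot: [[-0.172, -0.985, 0.002], [-0.985, 0.172, 0.001], [-0.001, -0.001, -1.0]]
wrist_force: [-0.1, -0.8, -0.8]
gripper_width: 0.277
gripper_force: 30.0
```

```bash
python3 st.py .14
```

```text
20.9667 [0.5765188  0.1626508  0.11869673] [-0.11563647 -0.79300934 -0.83498968] 24.09797987295535 29.993209505919367
block ((552.4225463867188, 33.592403411865234), (29.436864852905273, 131.27438354492188), 79.94547271728516) plank xy 11.72998935928345 67.6995357952118
chip x -122.0 -65.0 y -294.0 -259.0
chip x -77.0 -31.0 y -344.0 -290.0
chip x -61.0 -40.0 y -215.0 -145.0
chip x 8.0 23.0 y -124.0 18.0
chip x 4.0 78.0 y -343.0 -269.0
chip x 26.0 36.0 y -93.0 20.0
```

Request:
move_arm:
  targets: "0 0 -0.3 0;0 0 -0.3 0;0 0 -0.2 0;0 0 -0.15 0;0 0 0 0;0 0 0 0"

```text
time_s: 21.52
tcp_pos: [0.5761, 0.1591, 0.0945]
ee_rot: [[-0.175, -0.984, -0.001], [-0.984, 0.175, -0.0], [0.001, 0.0, -1.0]]
wrist_force: [-0.9, 0.3, -2.0]
gripper_width: 0.277
gripper_force: 30.0
```

Request:
move_arm:
  targets: "0 0 0 0;0 0 0 0;0 0 0 0;0 0 0 0;0 0 0.3 0;0 0 0.6 0;0 0 1 0;0 0 1 0;0 0 1 0;0 0 1 0"
  gripper: 50

```text
time_s: 22.35
tcp_pos: [0.5761, 0.1597, 0.2194]
ee_rot: [[-0.175, -0.985, 0.001], [-0.985, 0.175, 0.0], [-0.0, -0.001, -1.0]]
wrist_force: [-0.1, 0.1, 0.2]
gripper_width: 0.572
gripper_force: 0.0
```

Request:
move_arm:
  targets: "-0.8 0 0.5 0;-0.8 0 0 0;-0.8 0 0 0;-0.8 0 0 0;-0.8 -0.5 0 0;-0.5 -0.8 0 0;-0.2 -0.5 0 0;0 0 0 0;0 0 0 0;0 0 0 0"

```text
time_s: 23.18
tcp_pos: [0.4596, 0.1151, 0.2302]
ee_rot: [[-0.175, -0.985, 0.001], [-0.985, 0.175, 0.001], [-0.001, -0.001, -1.0]]
wrist_force: [-0.6, 0.2, 0.9]
gripper_width: 0.573
gripper_force: 0.0
```

```bash
python3 st.py .116 p8;  python3 -c "
import cv2;a=cv2.imread('pics/p8_top.png')[100:320,90:560];b=cv2.imread('pics/p8_side.png')[100:420,200:530]
cv2.imwrite('pics/p8.png',cv2.hconcat([a,cv2.resize(b,(227,220))]))"
```

```text
23.1833 [0.45958963 0.11507781 0.23022663] [-0.55420764  0.2172818   0.94801964] 49.87824524490912 0.0
block ((551.36865234375, 31.584033966064453), (31.076053619384766, 131.958740234375), 80.14886474609375) plank xy 11.04469867477417 65.5374430606842
chip x -122.0 -67.0 y -294.0 -259.0
chip x -77.0 -31.0 y -344.0 -290.0
chip x -60.0 -40.0 y -219.0 -88.0
chip x 4.0 78.0 y -343.0 -269.0
```

View pics/p8.png

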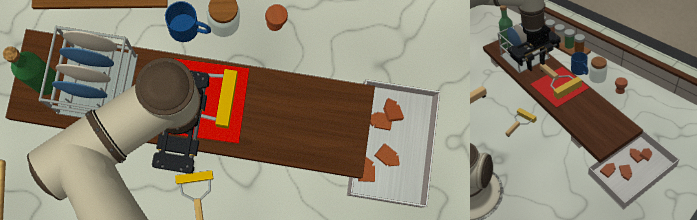

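The scraper lies on the pot holder (block at crop 229,97), let go and clear of the rack. All four shards are in the tray and the bystanders haven't moved.

```bash
python3 -c "
from station import *
print(finish_job())"
```

```text
the job is handed in; nothing more can be done
None
```

The job is handed in: the last pictures show all four shards in the tray, the scraper let go on the pot holder clear of the rack, and the mug, knob and jar in place; the hand-in returned no verdict.

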